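# Hold a valve body home against a sprung plunger

### The job

Turn the brass captive nut on the test nest so that its orange bar swings anticlockwise clear of the channel, then lift the bare aluminium valve body out of the tray and set it down flat in the channel between the rails with its brass-ringed port end towards the sprung plunger. Push it along until it is fully home, flush against both red stops, with moderate hand force (about 5 to 15 N on top of the spring, never ramming it), and finish while still gripping and holding it there, because the spring pushes it back if you let go. Leave the blue finished body and everything else on the bench where it is.

Things in the scene. Friction and masses are not known exactly. Their poses are not given: they have to be found in the camera images.
- nest: Fixed test nest, yaw varies: dark steel plate 15 mm thick, x -110..110, y -110..45 mm. Origin on the bench below the channel's centre line; +x runs along the channel to the sprung plunger. White channel floor 15 mm above the origin, between two steel rails 45 mm apart (8 mm thick, 10 mm high, x -65..60). Far end: yellow housing x 70..100, 66 mm wide, 42 mm high above the plate.
- load_spot (a point): Point fixed on the nest, at its x = 4, y = 0, z = 40 mm (same axes as the nest): where the centre of the raw body comes when it is lowered into the channel, port end 12 mm short of the plunger's tip.
- home_spot (a point): Point fixed on the nest, at its x = 30, y = 0, z = 40 mm: where the centre of the raw body is when it is fully home against both red stops.
- plunger (a joint): Travel (m) of the sprung steel plunger, 12 mm thick, level, axis 22 mm above the channel floor. 0 = out, tip 14 mm proud of the red stops; grows as it is pushed along the nest's +x; 0.014 with the part home on the stops. Spring: 3 N at first, plus 0.5 N per mm, 10 N at the stops; it pushes a released part back out.
- gate (a joint): Angle (rad) of the captive brass nut with its orange bar: 0 = bar straight across the channel (along the nest's +y); grows anticlockwise seen from above; 1.57 = bar along the nest's -x, beside the channel; end stops -0.2 and 1.75. Starts within 0.15 of 0, about 0.1 N m of friction, stays where left; counts as clear of the channel beyond 1.1.
- nut_grip (a point): On the nut's axis, 14 mm below its top and 51 mm above the bench; turns with it. Brass hex nut 24 mm across flats, 30 mm tall, upright at the nest's x = 0, y = -80 mm; one pair of flats faces this point's x axis, the others at +-60 degrees. Its y axis points along the orange bar, 14 mm wide, 8 mm thick, reaching 105 mm from the nut's axis, top 16 mm below this point.
- raw_body_c (a point): Centre of the raw valve body to load: bare aluminium block 60 x 40 x 50 mm (x, y, z), about 0.3 kg, standing in the tray (tray floor 25 mm below this point). Its +x end is the port end: brass ring on that end face and another in the top, 16 mm from the centre towards that end; two small dark holes in the top at the other end.
- raw_body: The same raw valve body; origin at the centre of its underside, axes as for its centre.
- port (a point): Centre line of the raw body's port end face, at its mid height (30 mm along +x from its centre); this face meets the plunger and the stops.
- stops: The nest's two red hard stops (fixed; origin and axes the same as the nest's): faces at x = 60 mm, each 12 mm wide, centred at y = +-14.5 mm, from 2 to 36 mm above the channel floor, the plunger between them.
- tray: Grey parts tray, fixed, 130 x 280 x 14 mm outside, 4 mm walls and floor, origin at the centre of its underside; two valve bodies stand in it about 124 mm apart along its y, in either order.
- done_body_c (a point): Centre of the finished valve body, of the same size as the raw one but painted blue with white rings. Leave alone.
- oil_c (a point): Middle of a yellow oil bottle, 52 mm across, 140 mm tall. Leave alone.
- driver_grip (a point): Handle of a screwdriver lying on the bench. Leave alone.
- spanner_grip (a point): Handle of a steel spanner lying on the bench. Leave alone.
- collar_c (a point): Centre of a steel collar, 48 mm across, 18 mm high, lying flat. Leave alone.
- gauge_c (a point): Middle of a steel plug gauge standing on end, 34 mm across, 70 mm tall. Leave alone.
Mind the look-alikes: they are no part of the job. Leave any purple or turquoise look-alike of the raw_body alone.

How it is judged (in metres and radians):
On the way, in this order (a step that is already met when the one before it is completed fails the run):
1. the nut is turned so that its bar is clear of the channel (value of joint gate above 1.1 rad and distance of raw_body_c from where it was at the start of the episode below 0.03 m), for 0.2 s.
2. the raw body sits flat in the channel, port end towards the plunger, bar still clear (z of raw_body_c in the frame of nest between 0.036 and 0.045 m and y of raw_body_c in the frame of nest between -0.006 and 0.006 m and x of raw_body_c in the frame of nest between -0.02 and 0.036 m and angle between the x axis of raw_body and the x axis of nest, either way round below 0.06 rad and angle between raw_body_c's own z axis and vertical below 0.06 rad and x of port in the frame of nest above 0 m and value of joint gate above 1.1 rad), for 0.1 s.
3. the raw body is pushed home onto the stops and held (all of step 2 and value of joint plunger above 0.012 m and x of port in the frame of nest above 0.0575 m and contact force between raw_body and stops between 1 and 40 N and contact force between the fingers and raw_body above 2 N), for 0.2 s.
At the end, for the whole second after the job is handed in: Ends holding: raw body flat in the channel (height 5 mm, square and upright 0.06 rad), port end within 2.5 mm of the stops, plunger in by over 12 mm, 1 to 40 N between body and stops, fingers still on the body with over 2 N, bar beyond 1.1 rad (all of step 3); the arm keeps its last pose, push and grip.
It fails at once if the finished blue valve body is moved by more than 20 mm (distance of done_body_c from where it was at the start of the episode above 0.02 m).
It fails at once if another thing on the bench is moved by more than 30 mm (distance of any of oil_c, driver_grip, spanner_grip, collar_c, gauge_c from where it was at the start of the episode above 0.03 m).
It fails at once if the raw body is rammed onto the stops with more than 80 N (contact force between raw_body and stops above 80 N).
It also fails if it takes over 64 s, if anything falls off the work surface, if the arm or the gripper's body presses on something with over 40 N, if the wrist force passes 120 N, or if a joint passes its speed limit or range.

### The arm

A 6-joint arm with a two-finger parallel gripper is mounted at the origin on the work surface. World frame = base frame: x ahead of the robot, y to its left, z up, the work surface at z = 0. Lengths are in m, angles in degrees, forces in N, time in s.
With the tool pointing down it reaches from about 0.375 to 0.9 m from the base axis. Payload 3.1 kg.
Tool frame: the origin (TCP) lies at the very end of the fingers, on their centre line; the grasp point (between the pads) lies behind it (bot.grip_depth is the z of the grasp point in the tool frame, in m); z points along the fingers, y is the direction in which the jaws open and shut (so a half turn about z gives the same grasp; the last joint's range is limited). The gripper opens to 87 mm and grips with 3 to 60 N. Pads are 19 mm wide; open, the fingers measure 117 mm over their backs; the gripper's body (75 mm by 190 mm) begins 51 mm behind the grasp point.
Start: joints at [-74.055, 30.224, 82.088, -0, 67.689, -10.227], TCP at [0.276, -0.561, 0.223] pointing down, gripper open.
Joint ranges: [-176.69, 176.69], [-43.24, 126.21], [12.49, 139.97], [-82, 262], [0, 151.66], [-163.58, 163.58]. Speed limits (degrees/s): [159.86, 159.86, 180, 180, 180, 180].

### API

Orientations are given as a 3x3 rotation matrix whose columns are the frame's x, y, z axes.
In Python, from rig import bot, vision gives the robot as it stands. The module is installed in compiled form; this text tells all that it offers.
- The arm moves only by the shell command python3 -m jog 'ROWS'. ROWS is JSON, a list of rows, each a list of 3 entries, a list of its own where there are three numbers: the shift along the tool's x, y, z in mm, then the turn, a rotation vector about the tool's x, y, z in degrees, then the closure, from 0 (fully open) to 1 (shut). In form: [[[dx, dy, dz], [wx, wy, wz], fingers], ...]. A call has 1 to 12 rows; each row is the pose to reach, as a shift and turn from the pose commanded when the call began, along the tool's axes at that moment; what a row does not reach only later rows make up. A row lasts 1/12 s, in which the tool goes at most 41.7 mm and 7.16 degrees, less where a joint would pass 70% of its speed; a pose out of reach is approached as far as the arm can. A call with a gripper value outside its range is refused whole. The fingers move at their own pace and stop on an object; the grip force is fixed at half the most. Time passes only in rows, so rows that repeat a pose let the fingers close. It gives the time, the measured TCP pose, the force and the opening at its end, in the units of the state.
- bot.read_state(): the state, without advancing time (a new reading comes with each control period).
- vision.capture(name): name is "scene" or "top" or "wrist"; returns the picture (420x560x3 uint8, red, green, blue); there is no depth.
- vision.camera_info(name): a dict with "intrinsics" (3x3 intrinsics, pixels), "camera_from_world" (4x4, takes a point from world to camera coordinates); the wrist camera has in their place "mount" (4x4, takes a point from camera to tool coordinates, whose origin is the TCP and whose axes are the flange's). Camera axes: x right, y up, looking along -z (the intrinsics and any distortion apply to the point x, -y, -z); pixel columns grow to the right and rows downward; lengths in m; the calibration is good to about 2 mm. A picture is of the moment at which its call begins: read the wrist's pose just before it. camera_info takes no time and is no camera call.
- bot.hand_in(): hands the job in, once; it reports no verdict.
The state is a dict: "time_s": time; "joint_positions": joint angles; "qvel": joint speeds; "tau": joint torques, N m; "position": TCP position; "tcp_rot": TCP orientation; "force": force on the tool from outside, world axes, zero at the start; "moment": the same for the moment, N m; "opening": opening from 0.0 (shut) to 1.0 (fully open).
Only numpy, scipy, OpenCV 4.12 (cv2) and the standard library are available. Lean on these libraries where they do the work, as an engineer would, in place of code of your own. Each camera call takes 0.05 s, during which the arm holds its last target. There are 200 camera calls.

## Working session

There is one attempt and no reset: what is moved stays moved. The work goes in short steps, Python scripts to look and compute and a shell command to move; the robot and the scene stay as the last step left them, time stands still between calls to the robot, and variables do not carry over. Pictures are saved under pics/ and viewed, about 8 in all and at most 12, crops included, and the job is handed in when it is done.

```bash
mkdir -p pics
python3 - <<'E'
from rig import bot,vision
import cv2,numpy as np
s=bot.read_state();print({k:np.round(v,3).tolist() for k,v in s.items()},bot.grip_depth)
for n in("top","scene"):
    im=vision.capture(n);cv2.imwrite(f"pics/{n}0.png",im[:,:,::-1]);i=vision.camera_info(n);print(n,i)
print(vision.camera_info("wrist"))
E
```

```text
{'time_s': 0.0, 'joint_positions': [-74.055, 30.279, 82.156, 0.0, 67.688, -10.227], 'qvel': [-0.003, -0.023, -0.033, -0.06, -0.048, -0.101], 'tau': [-0.001, -44.005, -17.659, 0.063, 0.058, -0.0], 'position': [0.275, -0.56, 0.222], 'tcp_rot': [[0.897, 0.441, -0.001], [0.441, -0.897, 0.002], [0.0, -0.002, -1.0]], 'force': [0.308, 0.009, 0.183], 'moment': [0.015, -0.009, -0.022], 'opening': 1.001} -0.0187
top {'intrinsics': array([[499.12334435,   0.        , 287.42554701],
       [  0.        , 499.12334435, 204.75492293],
       [  0.        ,   0.        ,   1.        ]]), 'camera_from_world': array([[-0.02865988, -0.99955496, -0.00827569,  0.02806577],
       [ 0.98181326, -0.02970365,  0.1875111 , -0.57829513],
       [-0.18767346, -0.00275114,  0.98222762, -1.6268441 ],
       [ 0.        ,  0.        ,  0.        ,  1.        ]])}
scene {'intrinsics': array([[384.04652875,   0.        , 282.30610489],
       [  0.        , 384.04652875, 206.36819043],
       [  0.        ,   0.        ,   1.        ]]), 'camera_from_world': array([[ 0.44733876,  0.89435856,  0.00328529, -0.24023381],
       [-0.66474143,  0.33002728,  0.67022446,  0.34576392],
       [ 0.59833674, -0.30200125,  0.74215119, -1.35475756],
       [ 0.        ,  0.        ,  0.        ,  1.        ]])}
{'intrinsics': array([[342.82988516,   0.        , 281.39560576],
       [  0.        , 342.82988516, 214.50823572],
       [  0.        ,   0.        ,   1.        ]]), 'mount': array([[ 2.92911905e-04,  9.60080084e-01,  2.79725127e-01,
         7.64855513e-02],
       [ 9.99999939e-01, -3.34900415e-04,  1.02312337e-04,
        -1.17030490e-03],
       [ 1.91908098e-04,  2.79725080e-01, -9.60080123e-01,
        -1.61633150e-01],
       [ 0.00000000e+00,  0.00000000e+00,  0.00000000e+00,
         1.00000000e+00]])}
```

View pics/top0.png

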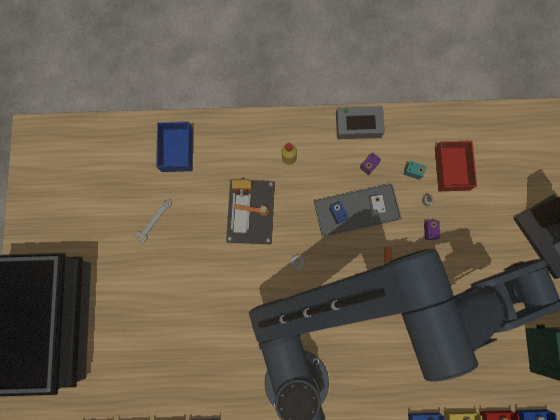

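View pics/scene0.png

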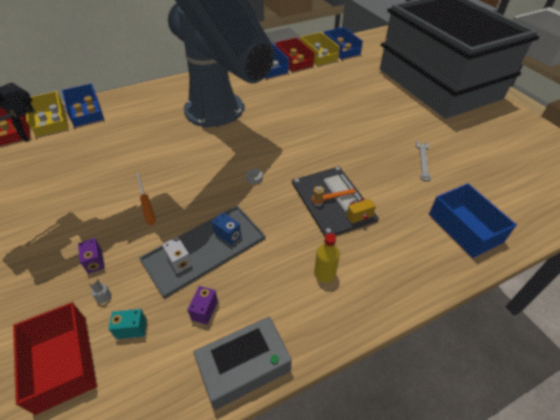

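The top view shows the nest at about (250,210), with the nut at (263,211), its bar pointing left and the yellow housing at (241,185). The tray is at (357,208), with the raw white body at (378,204) and the blue one at (339,211). Next I'll compute rough positions and look at an enlarged crop.

```bash
cat > h.py <<'E'
from rig import bot,vision
import cv2,numpy as np
def cam(n):
    i=vision.camera_info(n)
    if n=="wrist":
        s=bot.read_state();T=np.eye(4);T[:3,:3]=s["tcp_rot"];T[:3,3]=s["position"]
        return i["intrinsics"],T@i["mount"]
    return i["intrinsics"],np.linalg.inv(i["camera_from_world"])
def ray(c,uv,z):
    K,W=c;d=np.linalg.inv(K)@[uv[0],uv[1],1];d=W[:3,:3]@(d*[1,-1,-1]);o=W[:3,3]
    return o+d*(z-o[2])/d[2]
def proj(c,p):
    K,W=c;q=W[:3,:3].T@(np.array(p)-W[:3,3]);q=K@(q*[1,-1,-1]);return q[:2]/q[2]
def shot(n,f,box=None,k=1):
    c=cam(n);im=vision.capture(n)[:,:,::-1].copy();cv2.imwrite("pics/"+f.replace(".png","_full.png"),im)
    if box: x,y,x2,y2=box;im=cv2.resize(im[y:y2,x:x2],None,fx=k,fy=k,interpolation=cv2.INTER_CUBIC)
    cv2.imwrite("pics/"+f,im);return c
def tool(p):  # world point -> shift in tool axes (mm)
    s=bot.read_state();return np.round(1000*np.array(s["tcp_rot"]).T@(np.array(p)-s["position"]),1)
E
python3 - <<'E'
from h import *
c=shot("top","c1.png",(220,165,410,250),4)
for n,uv,z in[("nut",(263.5,210.5),.065),("housing",(241.5,185),.057),("bartip",(235,208),.035),("raw",(378,203),.054),("blue",(339,210),.054)]:print(n,ray(c,uv,z).round(4))
E
```

```text
nut [0.5598 0.0915 0.065 ]
housing [0.6514 0.1648 0.057 ]
bartip [0.5768 0.19   0.035 ]
raw [ 0.5758 -0.2941  0.054 ]
blue [ 0.5558 -0.1617  0.054 ]
```

View pics/c1.png

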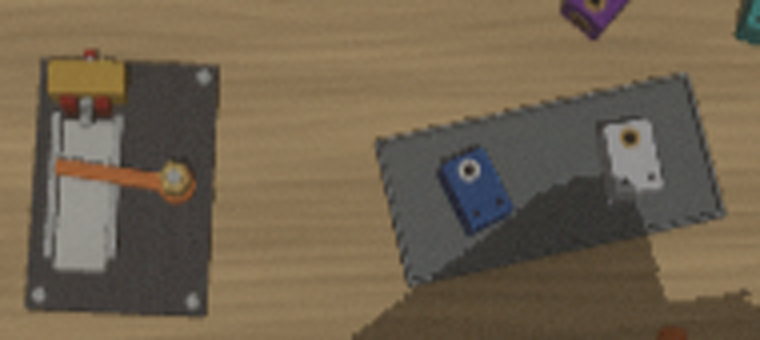

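The crop confirms that the raw body at about (632,155) has its ring end up (+x) and its dark holes below. The bar tip is at about (58,167) and the plate is yawed by a few degrees. I'll compute the move above the nut.

Run:
```python
from h import *
print(tool([.560,.0915,.21]))
c=cam("top");f=lambda u,v,z:ray(c,(220+u/4,165+v/4),z)
a=f(27,312,.015);b=f(43,60,.015);d=f(207,316,.015);e=f(219,66,.015);print(a,b,d,e)
for p,q in((a,b),(d,e)):print(np.degrees(np.arctan2(*(q-p)[1::-1])))
i=cam("top");print("oil",ray(i,(288,157),.09),"raw dir",f(629,137,.054)-f(637,187,.054))
```

```text
[ 542.8 -459.5   12.7]
[0.46023679 0.2213989  0.015     ] [0.68029415 0.20615341 0.015     ] [0.45229124 0.06831138 0.015     ] [0.67022067 0.05289531 0.015     ]
-3.963097383690882
-4.046296489995041
oil [0.73531973 0.00431923 0.09      ] raw dir [0.04294902 0.00403176 0.        ]
```

```bash
python3 -m jog '[[[543,-459,13],[0,0,66],0],[[543,-459,13],[0,0,66],0],[[543,-459,13],[0,0,66],0],[[543,-459,13],[0,0,66],0],[[543,-459,13],[0,0,66],0],[[543,-459,13],[0,0,66],0],[[543,-459,13],[0,0,66],0],[[543,-459,13],[0,0,66],0],[[543,-459,13],[0,0,66],0],[[543,-459,13],[0,0,66],0],[[543,-459,13],[0,0,66],0],[[543,-459,13],[0,0,66],0]]'
python3 -c "
from h import *
print(tool([.560,.0915,.21]));s=bot.read_state();print(s['joint_positions'],s['tcp_rot'])"
```

```text
time_s: 1.15
position: [0.4697, -0.1169, 0.2137]
tcp_rot: [[0.768, -0.641, -0.0], [-0.641, -0.768, 0.0], [-0.0, 0.0, -1.0]]
force: [2.1, -0.6, -0.7]
opening: 1.004
[ -64.3 -217.8    3.7]
[-2.72306783e+01  2.01530190e+01  1.02425702e+02  1.06868510e-03
  5.74283243e+01  1.02632650e+02] [[ 7.67569105e-01 -6.40966192e-01 -1.02142127e-04]
 [-6.40966188e-01 -7.67569112e-01  7.02407136e-05]
 [-1.23423064e-04  1.15550480e-05 -9.99999992e-01]]
```

```bash
python3 -m jog '[[[-64,-218,4],[0,0,0],0],[[-64,-218,4],[0,0,0],0],[[-64,-218,4],[0,0,0],0],[[-64,-218,4],[0,0,0],0],[[-64,-218,4],[0,0,0],0],[[-64,-218,4],[0,0,0],0],[[-64,-218,4],[0,0,0],0],[[-64,-218,4],[0,0,0],0],[[-64,-218,4],[0,0,0],0]]'
python3 -c "
from h import *
c=shot('wrist','w1.png');print(proj(c,[.56,.0915,.065]))"
```

```text
time_s: 1.9
position: [0.5591, 0.089, 0.2093]
tcp_rot: [[0.768, -0.64, -0.002], [-0.64, -0.768, -0.001], [-0.001, 0.001, -1.0]]
force: [-0.8, -0.7, -0.2]
opening: 0.997
[278.68448918 201.14698684]
```

View pics/w1.png

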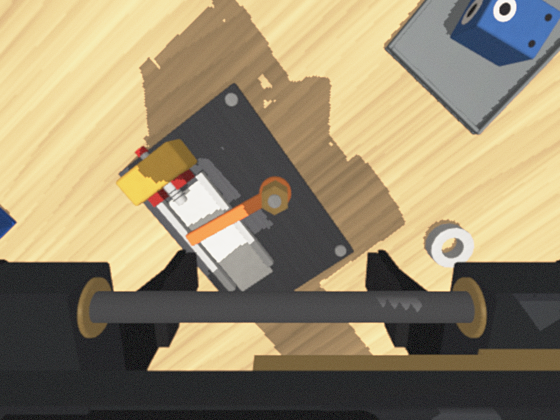

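In the wrist view the nut's top is at about (274,201), the bar tip at (192,240), and the plate's right edge runs from (236,84) to (352,250).

Run:
```python
from h import *
c=cam("wrist");im=cv2.imread("pics/w1_full.png");hsv=cv2.cvtColor(im,cv2.COLOR_BGR2HSV)
m=cv2.inRange(hsv,(5,170,120),(16,255,255));m[:,:185]=0;m[:160]=0;m[250:]=0;m[:,300:]=0
ys,xs=np.nonzero(m);k=xs<255;P=np.array([ray(c,p,.035)[:2] for p in zip(xs[k],ys[k])])
vx,vy,x0,y0=cv2.fitLine(P.astype(np.float32),cv2.DIST_L2,0,.001,.001).ravel();print("bar line",np.degrees(np.arctan2(vy,vx)),x0,y0,k.sum(), P.min(0),P.max(0))
N=ray(c,(274,201),.065);print("nut",N)
n=np.array([-vy,vx]);print("nut offset from bar line (mm)",1e3*n@(N[:2]-[x0,y0]))
a,b=ray(c,(352,250),.015),ray(c,(236,84),.015);print("edge",a,b,np.degrees(np.arctan2(*(b-a)[1::-1])))
s,t=ray(c,(340.5,251),.016),ray(c,(231.5,100),.016);print("screws",s,t,np.degrees(np.arctan2(*(t-s)[1::-1])))
print(m.sum()//255)
g=im[180:222,250:300];cv2.imwrite("pics/nut.png",cv2.resize(g,None,fx=10,fy=10,interpolation=cv2.INTER_CUBIC))
```

```text
bar line 78.97505 0.5750733 0.14444461 327 [0.56313823 0.11233675] [0.5881355 0.1953812]
nut [0.56292788 0.09430503 0.065     ]
nut offset from bar line (mm) 2.332761848283934
edge [0.45516439 0.07266295 0.015     ] [0.66732289 0.0557271  0.015     ] -4.5640380858826965
screws [0.46287935 0.08311651 0.016     ] [0.65905113 0.06895024 0.016     ] -4.130366190220729
546
```

View pics/nut.png

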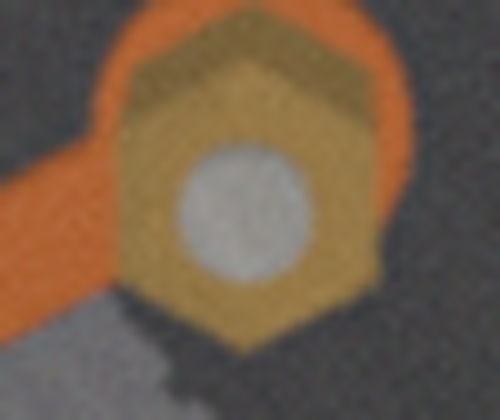

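The nut's flats are square to the jaws already (±1°). I'll go down over it with the fingers partly closed, in stages.

```bash
python3 -c "
from h import *
print(tool([.5627,.0943,.038]))"
```

```text
[ -0.9  -6.9 171.5]
```

```bash
python3 -m jog '[[[-1,-7,42],[0,0,0],0],[[-1,-7,84],[0,0,0],0.3],[[-1,-7,125],[0,0,0],0.4],[[-1,-7,155],[0,0,0],0.4],[[-1,-7,170],[0,0,0],0.4],[[-1,-7,171],[0,0,0],0.4],[[-1,-7,171],[0,0,0],1],[[-1,-7,171],[0,0,0],1],[[-1,-7,171],[0,0,0],1],[[-1,-7,171],[0,0,0],1],[[-1,-7,171],[0,0,0],1],[[-1,-7,171],[0,0,0],1]]'
```

```text
time_s: 2.95
position: [0.5631, 0.0942, 0.0399]
tcp_rot: [[0.769, -0.639, -0.001], [-0.639, -0.769, -0.003], [0.001, 0.003, -1.0]]
force: [-2.1, -4.8, 4.7]
opening: 0.274
```

```bash
python3 -m jog '[[[0,0,0],[0,0,-7],1],[[0,0,0],[0,0,-14],1],[[0,0,0],[0,0,-21],1],[[0,0,0],[0,0,-28],1],[[0,0,0],[0,0,-35],1],[[0,0,0],[0,0,-42],1],[[0,0,0],[0,0,-49],1],[[0,0,0],[0,0,-56],1],[[0,0,0],[0,0,-63],1],[[0,0,0],[0,0,-70],1],[[0,0,0],[0,0,-77],1],[[0,0,0],[0,0,-84],1]]' && python3 -m jog '[[[0,0,0],[0,0,-6],1],[[0,0,0],[0,0,-10],1],[[0,0,0],[0,0,-10],1],[[0,0,0],[0,0,-10],1]]'
```

```text
time_s: 3.95
position: [0.5632, 0.0925, 0.0399]
tcp_rot: [[0.712, 0.703, -0.001], [0.703, -0.712, -0.005], [-0.004, 0.003, -1.0]]
force: [-1.3, -12.3, 5.3]
opening: 0.275
time_s: 4.28
position: [0.5634, 0.0923, 0.0399]
tcp_rot: [[0.583, 0.813, -0.001], [0.813, -0.583, -0.005], [-0.004, 0.003, -1.0]]
force: [-2.8, -13.3, 4.5]
opening: 0.274
```

```bash
python3 -m jog '[[[0,0,0],[0,0,0],0],[[0,0,0],[0,0,0],0],[[0,0,0],[0,0,0],0],[[0,0,0],[0,0,0],0],[[0,0,-40],[0,0,0],0],[[0,0,-80],[0,0,0],0],[[0,0,-120],[0,0,0],0],[[0,0,-160],[0,0,0],0],[[0,0,-180],[0,0,0],0],[[0,0,-180],[0,0,0],0]]'
python3 - <<'E'
from h import *
c=shot("wrist","w2.png");print(tool([.565,-.294,.2]))
E
```

```text
time_s: 5.12
position: [0.5672, 0.0962, 0.2246]
tcp_rot: [[0.585, 0.811, 0.012], [0.811, -0.585, 0.0], [0.007, 0.01, -1.0]]
force: [-0.2, -0.0, 0.3]
opening: 0.939
[-316.8  227.8   21.7]
```

View pics/w2.png

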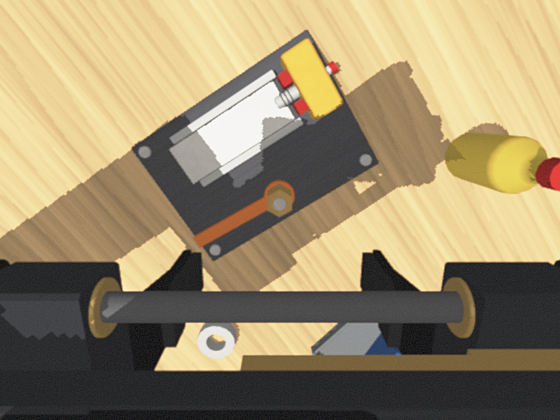

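The bar now lies along the nest's -x, beside the channel. Plate corners are at about (308,31), (378,163), (212,262) and (133,150). I'll fit the nest pose from them while moving to the raw body.

```bash
python3 - <<'E'
from h import *
c=cam("wrist")
W=np.array([ray(c,p,.015)[:2] for p in[(308,31),(378,163),(212,262),(133,150)]]);L=np.array([(.11,.045),(.11,-.11),(-.11,-.11),(-.11,.045)])
M,_=cv2.estimateAffinePartial2D(L,W);print(M,np.degrees(np.arctan2(M[1,0],M[0,0])),np.hypot(*M[:,0]),1e3*(L@M[:,:2].T+M[:,2]-W))
print("nut",M@[0,-.08,1],ray(c,(280,203),.065))
E
python3 -m jog '[[[-317,228,22],[0,0,47],0],[[-317,228,22],[0,0,47],0],[[-317,228,22],[0,0,47],0],[[-317,228,22],[0,0,47],0],[[-317,228,22],[0,0,47],0],[[-317,228,22],[0,0,47],0],[[-317,228,22],[0,0,47],0],[[-317,228,22],[0,0,47],0],[[-317,228,22],[0,0,47],0],[[-317,228,22],[0,0,47],0],[[-317,228,22],[0,0,47],0],[[-317,228,22],[0,0,47],0]]'
python3 - <<'E'
from h import *
shot("wrist","w3.png");print(tool([.575,-.294,.2]),bot.read_state()["tcp_rot"])
E
```

```text
[[ 0.97494983  0.07084921  0.56589612]
 [-0.07084921  0.97494983  0.17194624]] -4.156354744032491 0.9775207295297255 [[-0.92724773  0.48198921]
 [-0.47007204 -1.4287897 ]
 [ 1.81391543 -0.55448262]
 [-0.41660262  1.50127187]]
nut [0.56022818 0.09395026] [0.56189888 0.09427228 0.065     ]
time_s: 6.17
position: [0.5617, -0.2943, 0.1945]
tcp_rot: [[0.992, 0.123, -0.003], [0.123, -0.992, 0.004], [-0.003, -0.004, -1.0]]
force: [-0.0, 1.8, -0.2]
opening: 0.999
[12.9  2.5 -5.1] [[ 0.99217438  0.12482062 -0.00313208]
 [ 0.12483135 -0.9921718   0.00349971]
 [-0.00267073 -0.0038633  -0.99998897]]
```

View pics/w3.png

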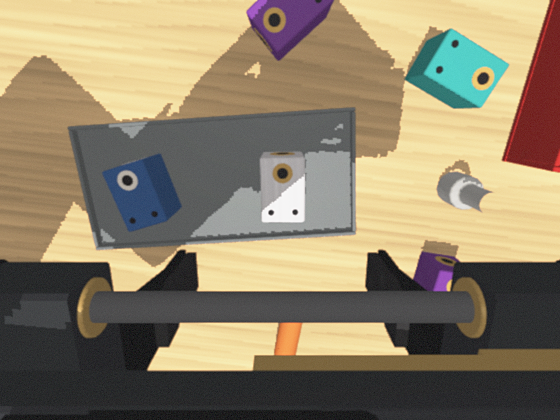

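The raw body is at about (283,190), aligned with the tool, with ring (282.5,173) and holes (270,212) and (295,212). The blue body is well clear at (143,190).

Run:
```python
from h import *
c=cam("wrist");im=cv2.imread("pics/w3_full.png");hsv=cv2.cvtColor(im,cv2.COLOR_BGR2HSV)
r=hsv[145:235,245:320];m=cv2.inRange(r,(8,90,60),(30,255,200));n,_,st,ce=cv2.connectedComponentsWithStats(m);j=1+st[1:,4].argmax();ring=ce[j]+[245,145];print("ring",ring,st[j])
d=((r.max(2)if 0 else r[:,:,2])<70).astype(np.uint8);n,_,st,ce=cv2.connectedComponentsWithStats(d)
print([(np.round(ce[i]+[245,145],1).tolist(),int(st[i,4])) for i in range(1,n) if st[i,4]>5])
z=.054
R=ray(c,ring,z);h=[ray(c,p,z) for p in((270.3,212.3),(295.2,212.3))];H=(h[0]+h[1])/2;v=R-H
print(R,H,"dir",np.degrees(np.arctan2(v[1],v[0])),np.hypot(*v[:2]),"hole dir",np.degrees(np.arctan2(*(h[0]-h[1])[1::-1]))-90)
u=v/np.linalg.norm(v);C=R-.016*u;print("C",C)
f=[ray(c,p,z) for p in((262,221.5),(304.5,221.5))];print("front edge",f,np.linalg.norm(f[0]-f[1]),(f[0]+f[1])/2+.03*u)
C[2]=.032;print(tool(C))
```

```text
ring [281.98165138 172.88990826] [ 28  19  19  19 218]
[([281.5, 153.0], 6), ([281.9, 173.0], 72), ([294.5, 211.5], 12), ([270.5, 212.2], 10)]
[ 0.58764353 -0.2887744   0.054     ] [ 0.55162307 -0.29404333  0.054     ] dir 8.321985012034846 0.036403786149418464 hole dir 7.249810274077944
C [ 0.57181201 -0.29109017  0.054     ]
front edge [array([ 0.54041612, -0.27611951,  0.054     ]), array([ 0.54538102, -0.31511315,  0.054     ])] 0.039308447144813984 [ 0.57258268 -0.29127425  0.054     ]
[ 1.050e+01 -1.000e-01  1.629e+02]
```

```bash
python3 -m jog '[[[10,0,40],[0,0,0],0],[[10,0,80],[0,0,0],0],[[10,0,120],[0,0,0],0],[[10,0,155],[0,0,0],0],[[10,0,172],[0,0,0],0],[[10,0,173],[0,0,0],0],[[10,0,173],[0,0,0],1],[[10,0,173],[0,0,0],1],[[10,0,173],[0,0,0],1],[[10,0,173],[0,0,0],1],[[10,0,173],[0,0,0],1],[[10,0,173],[0,0,0],1]]'
```

```text
time_s: 7.22
position: [0.5734, -0.294, 0.025]
tcp_rot: [[0.992, 0.125, 0.002], [0.125, -0.992, -0.001], [0.002, 0.001, -1.0]]
force: [-0.0, -0.2, 0.9]
opening: 0.628
```

```bash
python3 -m jog '[[[0,0,0],[0,0,0],1],[[0,0,0],[0,0,0],1],[[0,0,0],[0,0,0],1],[[0,0,0],[0,0,0],1],[[0,0,0],[0,0,0],1]]' && python3 -m jog '[[[0,0,-20],[0,0,0],1],[[0,0,-60],[0,0,0],1],[[0,0,-100],[0,0,0],1],[[0,0,-140],[0,0,0],1],[[0,0,-140],[0,0,0],1]]'
python3 - <<'E'
from h import *
th=np.radians(-4.15);x=np.array([np.cos(th),np.sin(th)]);o=np.array([.565,.172])
print(tool([*(o-.002*x),.165]))
E
```

```text
time_s: 7.63
position: [0.5729, -0.2936, 0.024]
tcp_rot: [[0.992, 0.125, 0.0], [0.125, -0.992, 0.0], [0.0, 0.0, -1.0]]
force: [-1.1, 0.9, 3.0]
opening: 0.46
time_s: 8.05
position: [0.5773, -0.2967, 0.1718]
tcp_rot: [[0.992, 0.125, 0.013], [0.125, -0.992, -0.009], [0.011, 0.011, -1.0]]
force: [1.1, -0.8, -3.0]
opening: 0.459
[  44.4 -467.     2.1]
```

```bash
python3 -m jog '[[[10,-30,0],[0,0,0],1],[[40,-460,0],[0,0,11],1],[[40,-460,0],[0,0,11],1],[[40,-460,0],[0,0,11],1],[[40,-460,0],[0,0,11],1],[[40,-460,0],[0,0,11],1],[[40,-460,0],[0,0,11],1],[[40,-460,0],[0,0,11],1],[[40,-460,0],[0,0,11],1],[[40,-460,0],[0,0,11],1],[[40,-460,0],[0,0,11],1],[[40,-460,0],[0,0,11],1]]' && python3 -m jog '[[[0,0,0],[0,0,0],1],[[0,0,0],[0,0,0],1],[[0,0,0],[0,0,0],1]]'
python3 - <<'E'
from h import *
shot("wrist","w4.png");s=bot.read_state();print(s["position"],s["tcp_rot"]);shot("top","t4.png")
E
```

```text
time_s: 9.05
position: [0.553, 0.1732, 0.1624]
tcp_rot: [[0.998, -0.063, -0.003], [-0.063, -0.998, 0.002], [-0.003, -0.002, -1.0]]
force: [-0.0, -0.3, -3.2]
opening: 0.455
time_s: 9.3
position: [0.5546, 0.167, 0.1628]
tcp_rot: [[0.998, -0.067, -0.002], [-0.067, -0.998, -0.001], [-0.002, 0.001, -1.0]]
force: [0.1, 0.6, -3.7]
opening: 0.455
[0.55488399 0.16650328 0.16300981] [[ 9.97688453e-01 -6.79407393e-02 -1.34386034e-03]
 [-6.79417401e-02 -9.97689035e-01 -7.13623101e-04]
 [-1.29227064e-03  8.03277737e-04 -9.99998842e-01]]
```

View pics/w4.png

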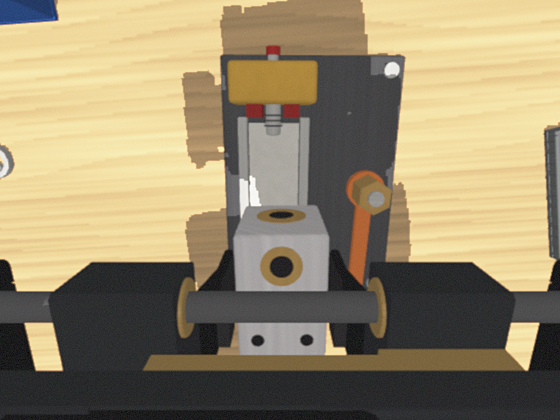

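The body is held square over the channel: ring (281,267), port ring (281,214), channel floor in columns 248–300, housing (272,82), stops (254,111) and (291,111), and bar clear. Next I'll measure the channel centre line.

Run:
```python
from h import *
c=cam("wrist");im=cv2.imread("pics/w4_full.png");hsv=cv2.cvtColor(im,cv2.COLOR_BGR2HSV)
s=bot.read_state();R=np.array(s["tcp_rot"]);p=np.array(s["position"])
T=lambda uv,z:np.round(1e3*(R.T@(ray(c,uv,z)-p)),1)
y=cv2.inRange(hsv,(15,130,80),(32,255,255));y[:, :200]=0;y[:,340:]=0;y[130:]=0
q=np.nonzero(y);print("yellow rows",q[0].min(),q[0].max())
for r in(70,80,90):
    x=np.nonzero(y[r])[0];a,b=T((x[0]-.5,r),.057),T((x[-1]+.5,r),.057);print(r,x[0],x[-1],a,b,(a+b)/2)
m=cv2.inRange(hsv,(0,150,80),(8,255,255))|cv2.inRange(hsv,(172,150,80),(180,255,255));m[:100]=0;m[130:]=0
n,_,st,ce=cv2.connectedComponentsWithStats(m)
for i in range(1,n):
    if st[i,4]>20:print("red",st[i],ce[i].round(1),T(ce[i],.051))
g=cv2.cvtColor(im,cv2.COLOR_BGR2GRAY)
for r in(130,150,170,190):print(r,g[r,225:325].tolist())
print("port ring/top ring",T((281.5,267),p[2]+.030),"edges",T((234,233),p[2]+.03),T((329,233),p[2]+.03))
```

```text
yellow rows 60 104
70 228 317 [106.9 -40.  106.1] [107.   25.2 106.2] [106.95  -7.4  106.15]
80 228 316 [100.2 -40.3 106.1] [100.2  24.7 106.2] [100.2   -7.8  106.15]
90 228 316 [ 93.3 -40.6 106.1] [ 93.3  24.9 106.2] [ 93.3   -7.85 106.15]
red [246 104  17  13 218] [254. 110.] [ 79.3 -21.8 112.2]
red [284 104  15  13 194] [291. 110.] [ 79.3   6.4 112.2]
130 [68, 62, 62, 64, 64, 68, 67, 70, 67, 72, 66, 69, 98, 146, 152, 148, 148, 150, 151, 152, 149, 134, 110, 122, 160, 171, 169, 167, 169, 169, 171, 169, 169, 169, 171, 168, 165, 169, 172, 169, 166, 141, 133, 138, 140, 145, 143, 146, 151, 146, 144, 138, 138, 131, 128, 138, 168, 171, 170, 170, 168, 170, 169, 169, 167, 170, 168, 170, 173, 170, 172, 172, 169, 157, 111, 132, 155, 153, 152, 150, 151, 150, 149, 139, 101, 72, 65, 67, 70, 68, 67, 69, 70, 72, 66, 69, 68, 67, 69, 70]
150 [58, 60, 66, 67, 64, 70, 68, 69, 66, 74, 69, 68, 77, 111, 145, 149, 147, 145, 152, 152, 150, 148, 124, 113, 147, 166, 171, 169, 167, 169, 165, 164, 164, 167, 169, 164, 167, 168, 170, 169, 168, 169, 169, 171, 168, 167, 168, 171, 170, 169, 166, 166, 168, 169, 169,
[... 555 characters left out ...]
, 170, 158, 119, 124, 149, 149, 147, 146, 147, 152, 149, 136, 96, 71, 65, 69, 66, 71, 70, 67, 65, 66, 64, 67, 70, 63, 72, 69, 70]
190 [155, 98, 97, 103, 105, 102, 105, 107, 109, 107, 105, 108, 106, 106, 156, 231, 238, 237, 234, 236, 239, 240, 233, 165, 186, 249, 248, 246, 246, 247, 246, 222, 195, 175, 165, 167, 171, 168, 168, 168, 171, 167, 169, 169, 170, 170, 167, 171, 169, 166, 168, 166, 167, 167, 165, 167, 169, 167, 166, 166, 167, 167, 168, 167, 169, 169, 170, 171, 167, 171, 170, 167, 157, 116, 137, 148, 148, 148, 147, 147, 149, 149, 129, 83, 60, 66, 67, 67, 68, 68, 64, 66, 67, 64, 69, 70, 71, 71, 66, 70]
port ring/top ring [ 14.7  -0.9 -30. ] edges [ 29.7 -20.2 -30. ] [ 29.7  18.4 -30. ]
```

```bash
python3 -m jog '[[[14,-7,0],[0,0,0],1],[[14,-7,20],[0,0,0],1],[[14,-7,50],[0,0,0],1],[[14,-7,80],[0,0,0],1],[[14,-7,100],[0,0,0],1],[[14,-7,108],[0,0,0],1],[[14,-7,108],[0,0,0],1],[[14,-7,108],[0,0,0],1],[[14,-7,108],[0,0,0],1]]'
python3 - <<'E'
from h import *
c=shot("wrist","w5.png");s=bot.read_state();R=np.array(s["tcp_rot"]);p=np.array(s["position"]);print(p,R,s["force"])
E
```

```text
time_s: 10.15
position: [0.5712, 0.1735, 0.0572]
tcp_rot: [[0.998, -0.068, 0.003], [-0.068, -0.998, 0.0], [0.003, -0.001, -1.0]]
force: [0.2, 0.1, -2.9]
opening: 0.458
[0.57118116 0.1736712  0.0574833 ] [[ 9.97721826e-01 -6.73569120e-02  3.76884893e-03]
 [-6.73589213e-02 -9.97728725e-01  4.08631292e-04]
 [ 3.73276469e-03 -6.61565957e-04 -9.99992814e-01]] [ 0.8253872   0.23711309 -3.62717696]
```

View pics/w5.png

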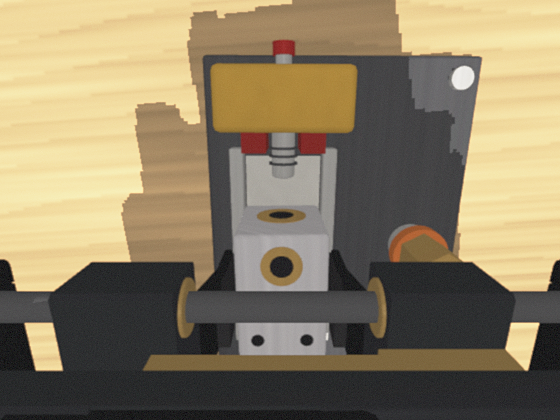

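The view shows the stops and rails centred at column 283.5 and the body at 281.5, so the body must go about 1 mm to tool +y. I'll then lower it.

```bash
python3 -m jog '[[[0,1,4],[0,0,0],1],[[0,1,10],[0,0,0],1],[[0,1,15],[0,0,0],1],[[0,1,18],[0,0,0],1],[[0,1,18],[0,0,0],1],[[0,1,18],[0,0,0],1]]' && python3 -m jog '[[[0,0,1],[0,0,0],1],[[0,0,2],[0,0,0],1],[[0,0,3],[0,0,0],1],[[0,0,3],[0,0,0],1]]'
```

```text
time_s: 10.7
position: [0.5692, 0.1729, 0.0373]
tcp_rot: [[0.998, -0.067, -0.001], [-0.067, -0.998, -0.0], [-0.001, 0.0, -1.0]]
force: [0.7, -0.5, -3.6]
opening: 0.455
time_s: 11.03
position: [0.5697, 0.1729, 0.0351]
tcp_rot: [[0.998, -0.067, 0.001], [-0.067, -0.998, 0.0], [0.001, -0.0, -1.0]]
force: [-0.7, -0.2, -1.1]
opening: 0.459
```

```bash
python3 -m jog '[[[0,0,0.7],[0,0,0],1],[[4,0,0.7],[0,0,0],1],[[8,0,0.7],[0,0,0],1],[[12,0,0.7],[0,0,0],1],[[15,0,0.7],[0,0,0],1],[[18,0,0.7],[0,0,0],1],[[20,0,0.7],[0,0,0],1],[[22,0,0.7],[0,0,0],1],[[22,0,0.7],[0,0,0],1],[[22,0,0.7],[0,0,0],1]]'
python3 -c "
from h import *
c=shot('wrist','w6.png',(180,20,400,300),2.5)"
```

```text
time_s: 11.87
position: [0.5862, 0.1718, 0.0352]
tcp_rot: [[0.998, -0.067, -0.01], [-0.067, -0.998, -0.0], [-0.01, 0.001, -1.0]]
force: [-10.3, 0.7, 12.5]
opening: 0.46
```

View pics/w6.png

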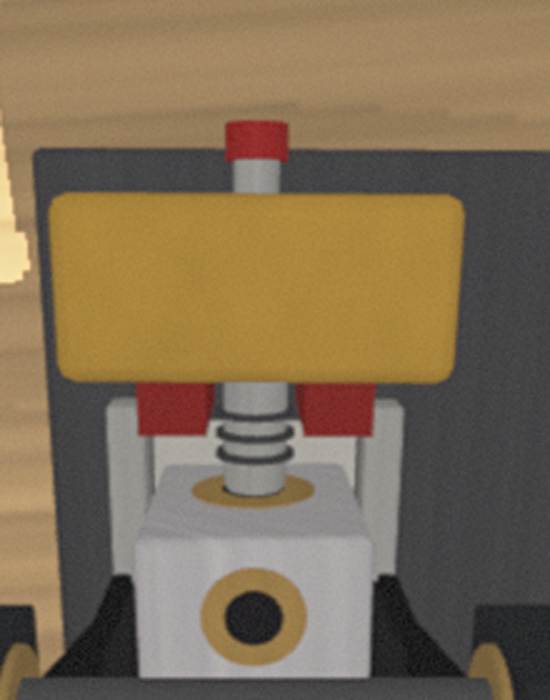

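The body is aligned and just touching the plunger. I'll ease the downward press and carry on.

```bash
python3 -m jog '[[[1,0,-0.7],[0,0,0],1],[[3,0,-0.7],[0,0,0],1],[[5,0,-0.7],[0,0,0],1],[[7,0,-0.7],[0,0,0],1],[[9,0,-0.7],[0,0,0],1],[[9,0,-0.7],[0,0,0],1],[[9,0,-0.7],[0,0,0],1]]'
```

```text
time_s: 12.5
position: [0.5918, 0.1714, 0.0354]
tcp_rot: [[0.998, -0.066, -0.018], [-0.066, -0.998, -0.0], [-0.018, 0.002, -1.0]]
force: [-14.6, 1.0, 13.2]
opening: 0.458
```

```bash
python3 -m jog '[[[1,0,-0.8],[0,0.5,0],1],[[2,0,-0.8],[0,1,0],1],[[3,0,-0.8],[0,1,0],1],[[4,0,-0.8],[0,1,0],1],[[5,0,-0.8],[0,1,0],1],[[5,0,-0.8],[0,1,0],1],[[5,0,-0.8],[0,1,0],1]]'
python3 -c "
from h import *
c=shot('wrist','w7.png',(180,20,400,300),2.5)"
```

```text
time_s: 13.08
position: [0.5943, 0.1712, 0.0351]
tcp_rot: [[0.998, -0.066, -0.006], [-0.066, -0.998, -0.002], [-0.005, 0.002, -1.0]]
force: [-16.2, 2.3, 12.3]
opening: 0.457
```

View pics/w7.png

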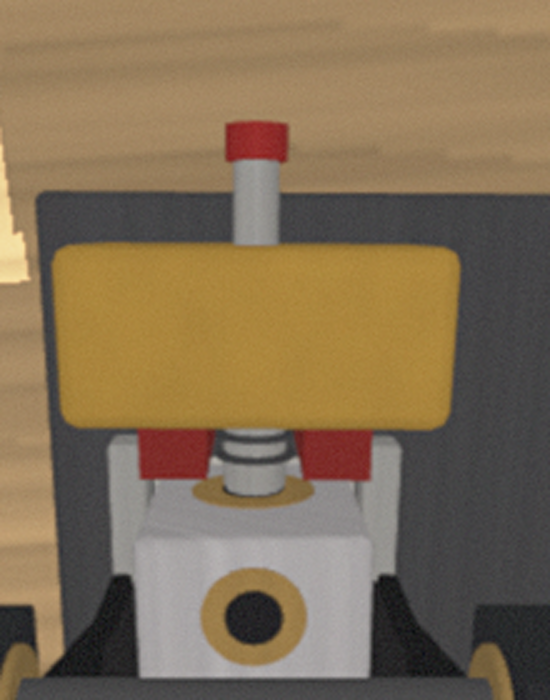

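The stops are still about 5–6 mm away. Tilt is fine. I'll continue.

```bash
python3 -m jog '[[[1,0,-0.6],[0,0,0],1],[[2,0,-0.6],[0,0.2,0],1],[[3,0,-0.6],[0,0.4,0],1],[[4,0,-0.6],[0,0.4,0],1],[[5,0,-0.6],[0,0.4,0],1],[[5,0,-0.6],[0,0.4,0],1],[[5,0,-0.6],[0,0.4,0],1],[[5,0,-0.6],[0,0.4,0],1]]'
```

```text
time_s: 13.8
position: [0.5982, 0.1709, 0.0351]
tcp_rot: [[0.998, -0.066, -0.001], [-0.066, -0.998, -0.002], [-0.001, 0.002, -1.0]]
force: [-17.0, 2.3, 10.3]
opening: 0.456
```

```bash
python3 -m jog '[[[1,0,-0.4],[0,0,0],1],[[2,0,-0.4],[0,0,0],1],[[2,0,-0.4],[0,0,0],1],[[2,0,-0.4],[0,0,0],1]]' && python3 -m jog '[[[1,0,0],[0,0,0],1],[[1,0,0],[0,0,0],1],[[1,0,0],[0,0,0],1]]'
```

```text
time_s: 14.13
position: [0.5998, 0.1707, 0.0351]
tcp_rot: [[0.998, -0.066, -0.002], [-0.066, -0.998, -0.002], [-0.002, 0.002, -1.0]]
force: [-17.1, 2.1, 8.4]
opening: 0.456
time_s: 14.38
position: [0.6001, 0.1707, 0.0351]
tcp_rot: [[0.998, -0.066, -0.004], [-0.066, -0.998, -0.002], [-0.003, 0.002, -1.0]]
force: [-18.3, 2.6, 10.3]
opening: 0.457
```

```bash
python3 -m jog '[[[1,0,0],[0,0,0],1],[[2,0,0],[0,0,0],1],[[2,0,0],[0,0,0],1],[[2,0,0],[0,0,0],1]]'
python3 -c "
from h import *
c=shot('wrist','w8.png',(180,20,400,300),2.5)"
```

```text
time_s: 14.72
position: [0.6001, 0.1707, 0.0352]
tcp_rot: [[0.998, -0.067, -0.008], [-0.067, -0.998, -0.002], [-0.007, 0.003, -1.0]]
force: [-21.9, 3.1, 12.8]
opening: 0.458
```

View pics/w8.png

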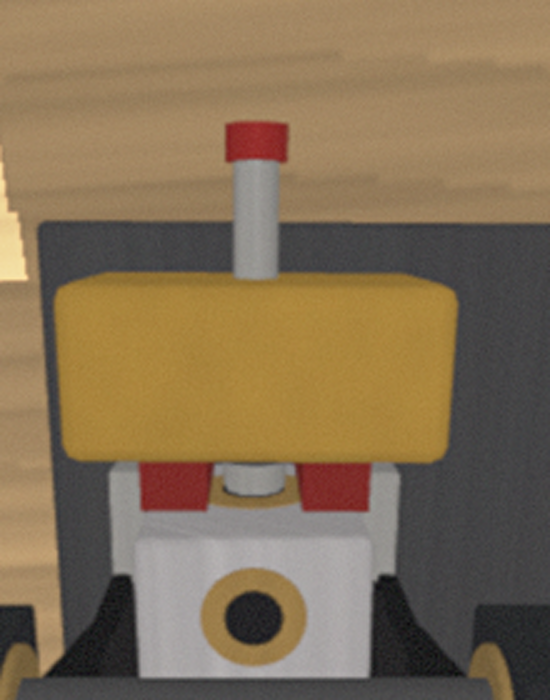

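TCP x has stopped at 0.6001 while the force keeps rising, and the port face meets both stops. I'll add a little push and settle.

```bash
python3 -m jog '[[[1,0,-0.5],[0,0.2,0],1],[[2,0,-0.5],[0,0.3,0],1],[[2,0,-0.5],[0,0.3,0],1],[[2,0,-0.5],[0,0.3,0],1],[[2,0,-0.5],[0,0.3,0],1],[[2,0,-0.5],[0,0.3,0],1],[[2,0,-0.5],[0,0.3,0],1],[[2,0,-0.5],[0,0.3,0],1]]'
```

```text
time_s: 15.43
position: [0.6001, 0.1707, 0.0352]
tcp_rot: [[0.998, -0.067, -0.007], [-0.067, -0.998, -0.003], [-0.006, 0.003, -1.0]]
force: [-23.3, 2.4, 12.4]
opening: 0.455
```

```bash
python3 -c "
from rig import bot
print(bot.hand_in());s=bot.read_state();print(s['time_s'],s['position'],s['force'],s['opening'])"
```

```text
the job is handed in; nothing more can be done
None
the job is handed in; nothing more can be done
```

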